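# Sweep the loose desk bits into the tray

### The arm

A 7-joint arm with a two-finger parallel gripper is mounted at the origin on the work surface. World frame = base frame: x ahead of the robot, y to its left, z up, the work surface at z = 0. Lengths are in m, angles in rad, forces in N, time in s.
With the tool pointing down it reaches from about 0.425 to 0.925 m from the base axis. Payload 6.8 kg.
Tool frame: the origin (TCP) lies midway between the tips of the shut fingers; the grasp point (between the pads) lies 19 mm behind it (r.grip_depth is the distance from the TCP to the grasp point, in m); z points along the fingers, y is the line along which they close (so a half turn about z gives the same grasp; the last joint's range is limited). The gripper opens to 85 mm and grips with 20 to 120 N. Pads are 22 mm wide; open, the fingers measure 114 mm over their backs; the gripper's body (76 mm by 85 mm) begins 54 mm behind the grasp point. The pads swing forward as they close: fully open they stand 13 mm farther back than shut.
Start: joints at [1.112, 0.477, 0.022, 1.555, -0.011, 1.109, -0.083], TCP at [0.232, -0.634, 0.231] pointing down, gripper open.
Joint ranges: [-2.96, 2.96], [-0.34, 2.1], [-1.41, 1.46], [0.24, 2.44], [-1.37, 4.51], [0.17, 1.92], [-2.96, 2.96]. Speed limits (rad/s): [2.39, 2.39, 3.14, 3.14, 3.14, 3.14, 3.14].

### API

Orientations are given as a rotation vector (axis times angle).
In Python, from bench import telemetry, grab_frame, calibration, order, silhouettes, r gives the robot as it stands.
- The arm moves only by the tool apply_moves, never from a script. Its argument "moves" is a list of rows, each a list of 7 numbers: the turn, a rotation vector about the tool's x, y, z scaled (see below), then the shift along the tool's x, y, z scaled (see below), then the opening, from -1 (shut) to 1 (fully open). A call has exactly 8 rows; each row shifts and turns the commanded pose from where the row before left it, along the tool's axes as they then stand; what a row does not reach is not made up. The controller multiplies each number of a shift by 1000 mm and each number of a turn by 6 degrees. A row lasts 1/12 s, in which the tool goes at most 41.7 mm and 7.16 degrees, less where a joint would pass 70% of its speed; a pose out of reach is approached as far as the arm can. A call with a number of a shift or a turn outside -1 to 1 is refused whole. A call with a gripper value outside its range is refused whole. The fingers move at their own pace and stop on an object; "grip_force" is the grip in N (left out, the last holds). Time passes only in rows, so rows that do not move let the fingers close, or fill a call up. It gives the time, the measured TCP pose, the force, the opening and the grip force at its end, in the units of the state.
- telemetry.get_obs(): the state, without advancing time (a new reading comes with each control period).
- grab_frame(name): name is "scene" or "top" or "wrist"; returns the picture (480x640x3 uint8, blue, green, red); there is no depth.
- calibration(name): a dict with "fx", "fy", "cx", "cy" (pixels), "k1" (the pictures are not rectified: a ray, as slopes to the right and down, at radius r is drawn at 1 + k1 r^2 times it, then the intrinsics apply), "world_from_camera" (4x4, takes a point from camera to world coordinates); the wrist camera has in their place "mount" (4x4, takes a point from camera to tool coordinates, whose origin is the TCP and whose axes are the flange's). Camera axes: x right, y down, z forward; pixel columns grow to the right and rows downward; lengths in m; the calibration is good to about 2 mm. A picture is of the moment at which its call begins: read the wrist's pose just before it. calibration takes no time and is no camera call.
- order.hand_in(): hands the job in; it is judged then, once.
Trained networks look in the newest picture that a camera, given by its name, has taken for a name from the list of things; names that differ only in an ending like _2 or _b are one class to them, and where a whole thing is asked for, a point or a joint stands for the part that bears it (a point fixed in the world has none). Each returns a list of dicts, best first, with "p" (0 to 1); they miss things now and then, are a little off and sometimes report something else, mostly with a low value. They report only what shows in the picture. A call takes as long as a camera call. They do not tell look-alikes from the thing itself.
- silhouettes(thing, camera): "mask" (480x640 bool, what is visible of it) and "extent" ([centre column, centre row, width, height] in pixels, round what is visible of it).
The state is a dict: "clock": time; "joints": joint angles; "qvel": joint speeds; "tau": joint torques, N m; "tcp_pos": TCP position; "orientation": TCP orientation; "contact_force": force on the tool from outside, world axes, zero at the start; "moment": the same for the moment, N m; "grip_width": finger opening in m; "gripper_force": force on a finger pad.
Only numpy, scipy, OpenCV 4.12 (cv2) and the standard library are available. Lean on these libraries where they do the work, as an engineer would, in place of code of your own. Each camera call takes 0.05 s, during which the arm holds its last target. There are 200 camera calls.

### The job

With the fingertips, sweep the eraser, the red USB stick and the pencil sharpener across the desk pad and in over the orange lip of the open-fronted tray, until all three lie on its floor. Only push them along the desk, do not pick them up, and leave everything else on the desk where it stands.

Things in the scene. Friction and masses are not known exactly. Their poses are not given: they have to be found in the camera images.
- tray: Fixed plywood tray, open on its -x side (roughly towards the robot). Origin under the middle of its floor, at desk height. Floor 3 mm above the desk, x -55..55, y -90..90 mm. Walls 5 mm thick, 30 mm high, outside y = +-90 mm (from x = -55) and x = 55 mm; nothing else above the floor. An orange lip, 180 mm wide, slopes from desk level at x = -80 mm up to the floor at x = -55 mm.
- eraser: White eraser with a blue sleeve, 44 x 24 x 14 mm (x, y, z), about 24 g, lying loose on the desk pad. Origin: centre of its underside.
- usb_stick: Red USB stick with a black end, 46 x 20 x 12 mm (x, y, z), about 18 g, lying loose on the desk pad. Origin: centre of its underside.
- sharpener: Green pencil sharpener with a steel blade on top, 30 x 24 x 15 mm (x, y, z), about 20 g, lying loose on the desk pad. Origin: centre of its underside.
- glue_stick: Glue stick standing upright, white with a black cap, 28 mm diameter, 72 mm tall. Origin: centre of its underside. Loose; leave it where it stands.
- sanitiser: Small closed bottle standing upright, blue cap, paper label, 30 mm diameter, 75 mm tall. Origin: centre of its underside. Loose; leave it where it stands.
- mouse: Yellow computer mouse, 100 x 58 x 33 mm, long axis = its x. Origin: centre of its underside. Loose; leave it where it stands.
- mug: Blue mug, 80 mm diameter, 85 mm tall, handle towards its +y (reaches about 75 mm from the axis). Origin: centre of its underside. Loose; leave it where it stands.
- tape_roll: Roll of amber tape lying flat, 76 mm diameter, 19 mm tall. Origin: centre of its underside. Loose; leave it where it stands.
- notes: Block of yellow sticky notes, 76 x 76 x 24 mm. Origin: centre of its underside. Loose; leave it where it stands.
- stapler: Black and red stapler, 130 x 34 x 50 mm, long axis = its x. Origin: centre of its underside. Loose; leave it where it stands.
There are look-alikes about, which are no part of the job. Leave any purple or yellow look-alike of the eraser alone. Leave any yellow look-alike of the sanitiser alone.

How it is judged:
By the outcome, as a careful person would: the job done as asked, in the order asked, and still so for the second after the job is handed in, with the robot touching nothing.
It also fails if it takes over 72 s, if anything falls off the work surface, if the arm or the gripper's body presses on something with over 40 N, if the wrist force passes 120 N, or if a joint passes its speed limit or range.

## Working session

There is one attempt and no reset: what is moved stays moved. The work goes in short steps, Python scripts to look and compute and a tool call to move; the robot and the scene stay as the last step left them, time stands still between calls to the robot, and variables do not carry over. Pictures are saved under pics/ and viewed, at most 10 in all, crops included, and the job is handed in when it is done.

Besides the shell and the picture viewer there is one more tool, called after "Request:" as a command line: name --pt "numbers of a row" for each row, then --argument value for the rest. apply_moves: Moves the arm, as the interface text tells. Its arguments: {"type":"object","properties":{"moves":{"type":"array"},"grip_force":{"type":"number"}},"required":["moves"]}

```bash
mkdir -p pics; ls; python3 - <<'E'
from bench import telemetry, grab_frame, calibration
import cv2
o=telemetry.get_obs();print(o['clock'],o['tcp_pos'],o['orientation'],o['grip_width'])
for n in('top','scene'):
    cv2.imwrite(f'pics/{n}0.png',grab_frame(n));c=calibration(n);print(n,c)
E
```

```text
pics
0.0 [ 0.23174865 -0.63334755  0.23031285] [-3.09162821e+00 -5.47921831e-01  7.00652859e-04] 0.08567149647542009
top {'fx': 621.4970056935243, 'fy': 621.4970056935243, 'cx': 317.04465082500326, 'cy': 245.60177670089354, 'k1': -0.04892377124518975, 'world_from_camera': array([[-0.02024387, -0.99352729,  0.11177525,  0.37560763],
       [-0.99953225,  0.02267496,  0.02052141, -0.00849714],
       [-0.02292308, -0.11130753, -0.9935216 ,  1.29672058],
       [ 0.        ,  0.        ,  0.        ,  1.        ]])}
scene {'fx': 573.319209221972, 'fy': 573.319209221972, 'cx': 330.0344993574646, 'cy': 231.87700315719292, 'k1': 0.04982885667501483, 'world_from_camera': array([[ 0.83597874,  0.37926648, -0.39660622,  1.00709217],
       [ 0.54866741, -0.59107828,  0.59126182, -0.70663454],
       [-0.01017954, -0.71188721, -0.70222003,  0.90236843],
       [ 0.        ,  0.        ,  0.        ,  1.        ]])}
```

View pics/top0.png

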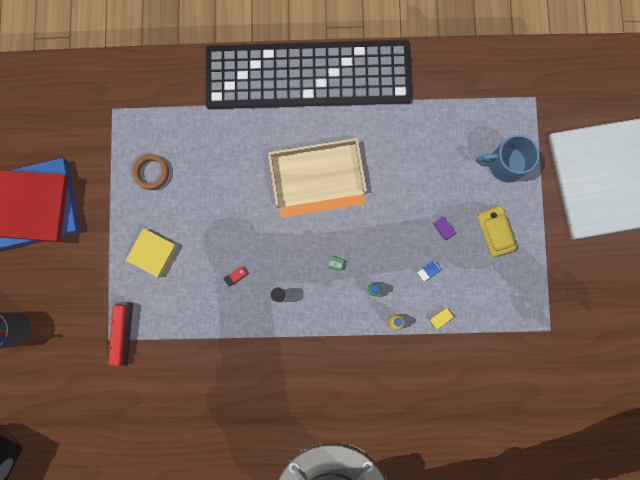

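View pics/scene0.png

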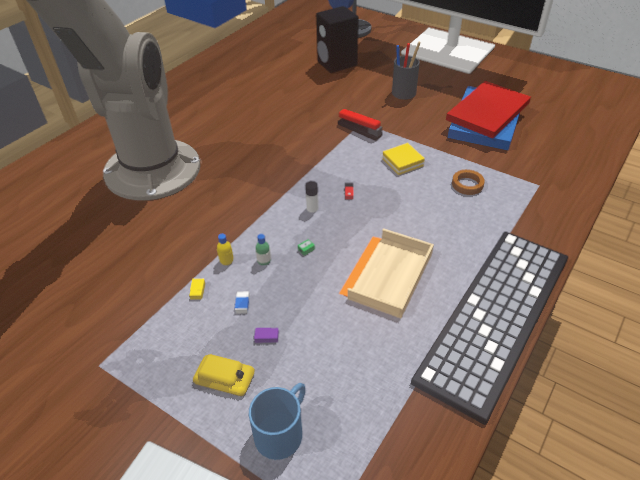

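Top view: the eraser is white with a blue sleeve at (429,271). Its look-alikes are purple at (445,229) and yellow at (442,318). The USB stick is at (236,275) and the sharpener at (337,263). Standing nearby are the glue stick (279,295), the green sanitiser (375,289) and its yellow look-alike (397,322). The tray spans about (268–367,140–215), with its orange lip at the bottom.

```bash
cat > h.py <<'E'
import numpy as np, cv2
from bench import telemetry, grab_frame, calibration, silhouettes
def ray(name,uv):
    c=calibration(name);K=np.array([[c['fx'],0,c['cx']],[0,c['fy'],c['cy']],[0,0,1]])
    p=cv2.undistortPoints(np.float64(uv).reshape(-1,1,2),K,np.array([c['k1'],0,0,0,0]))[:,0]
    T=c['world_from_camera'];return T[:3,3],np.c_[p,np.ones(len(p))]@T[:3,:3].T
def plane(name,uv,z):
    o,d=ray(name,uv);return (o+d*((z-o[2])/d[:,2])[:,None])[:,:2]
def rect(m,name,z):
    c=max(cv2.findContours(m.astype(np.uint8),0,1)[0],key=cv2.contourArea)[:,0]
    w=plane(name,c,z)*1000
    (x,y),s,a=cv2.minAreaRect(w.astype(np.float32));
    if s[0]<s[1]: s=s[::-1];a+=90
    return np.round([x,y,*s,(a+90)%180-90],1)
E
cat > look.py <<'E'
import sys;from h import *
H=dict(eraser=14,usb_stick=12,sharpener=15,glue_stick=72,sanitiser=75,mouse=20,tray=30)
for cam in sys.argv[1].split(','):
    im=grab_frame(cam)
    for t in sys.argv[2:]:
        for d in silhouettes(t,cam)[:4]:
            if d['p']>.2: print(cam,t,round(d['p'],2),np.round(d['extent']),rect(d['mask'],cam,H[t]*.7/1000))
E
python3 look.py top eraser usb_stick sharpener glue_stick sanitiser mouse tray
python3 look.py scene eraser usb_stick sharpener
python3 - <<'E'
from h import *
im=cv2.imread('pics/top0.png');h=cv2.cvtColor(im,cv2.COLOR_BGR2HSV)
m=cv2.inRange(h,(5,150,150),(18,255,255));m[:185]=0;m[225:]=0;m[:,:260]=0;m[:,380:]=0
print('lip',rect(m,'top',0.0015))
cv2.imwrite('pics/crop.png',cv2.resize(im[125:345,210:460],None,fx=2.7,fy=2.7,interpolation=cv2.INTER_CUBIC))
E
```

```text
top eraser 0.54 [428. 271.  23.  18.] [ 462.9 -210.9   45.8   25.1  -50.4]
top eraser 0.54 [441. 228.  16.  20.] [ 552.5 -246.1   42.    26.2   34.6]
top eraser 0.52 [442. 319.  22.  20.] [ 364.8 -232.6   45.5   26.   -53.2]
top usb_stick 0.7 [235. 277.  23.  19.] [461.1 190.3  48.   21.1 -58.3]
top usb_stick 0.58 [428. 271.  22.  18.] [ 463.7 -211.1   42.2   22.2  -54.7]
top sharpener 0.54 [336. 262.  10.  17.] [483.3 -19.9  32.8  25.   70.3]
top glue_stick 0.61 [279. 296.  18.  19.] [419.9  94.5  34.2  28.   88.8]
top glue_stick 0.56 [151. 171.  31.  38.] [678.5 358.   76.   71.5  44.5]
top sanitiser 0.47 [374. 289.  12.  12.] [425.9 -92.8  28.   27.9  -1.6]
top sanitiser 0.46 [396. 322.  18.  15.] [ 359.5 -134.5   31.8   27.6   88.8]
top mouse 0.88 [499. 230.  41.  58.] [ 542.3 -355.6   99.7   59.2   16.3]
top tray 0.61 [319. 180.  97.  75.] [664.   13.  191.  143.3 -81.8]
scene eraser 0.79 [241. 302.  18.  22.] [ 463.6 -213.9   55.9   26.9  -54.9]
scene eraser 0.67 [196. 289.  17.  21.] [ 366.6 -236.7   53.    27.8  -55. ]
scene sharpener 0.67 [306. 246.  19.  17.] [485.  -20.4  40.4  38.1 -19.6]
lip [606.5   6.2 176.4  18.9 -82.2]
```

View pics/crop.png

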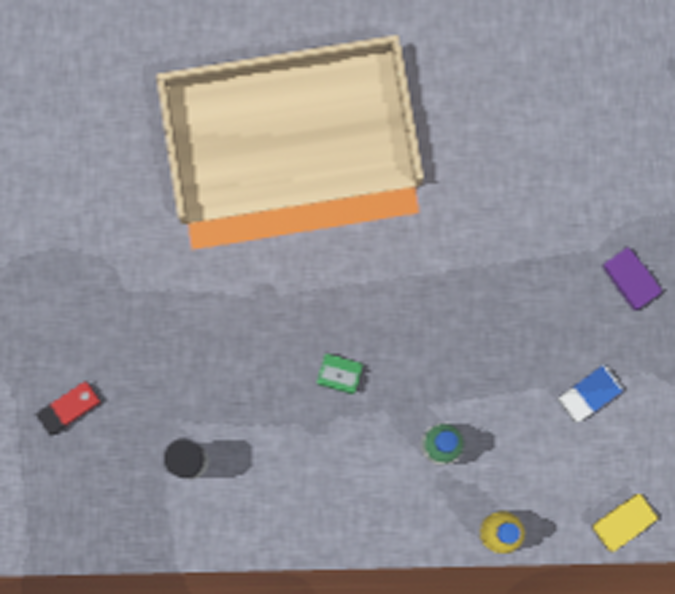

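The eraser to push is the blue-and-white one at crop (592,393). The purple one at (633,278) and the yellow one at (626,522) stay put. Measured positions agree between the two cameras, and the tray origin is about (673,15) mm with an 8° yaw. Plan: a flat push with nearly shut fingers, in the order eraser, USB stick, sharpener.

```bash
cat > to.py <<'E'
# to.py x y z yaw n : constant row (mm/deg input, world yaw of tool x) for n rows from measured pose; several targets chain
import sys;from h import *
from scipy.spatial.transform import Rotation as R
o=telemetry.get_obs();p=np.array(o['tcp_pos'])*1000;x=R.from_rotvec(o['orientation']).as_matrix()[:,0]
y=np.degrees(np.arctan2(x[1],x[0]));print('t%.1f'%o['clock'],p.round(1),'yaw %.1f'%y,'w %.1f'%(o['grip_width']*1000),o['contact_force'].round(1) if hasattr(o['contact_force'],'round') else o['contact_force'])
a=list(map(float,sys.argv[1:]))
for i in range(0,len(a),5):
    X,Y,Z,W,n=a[i:i+5];n=int(n);dw=((W-y+180)%360-180)/n
    M=np.zeros((2,2))
    for k in range(n):
        t=np.radians(y+dw*(k+.5));M+=np.array([[np.cos(t),np.sin(t)],[np.sin(t),-np.cos(t)]])
    s=np.linalg.solve(M,[X-p[0],Y-p[1]])/1000
    print(n,'rows turn_z %.3f shift %.4f %.4f %.4f'%(-dw/6,*s,(p[2]-Z)/n/1000))
    p=np.array([X,Y,Z]);y=W
E
python3 to.py 428 -240 120 38 14
```

```text
t0.7 [ 232.  -633.9  231.4] yaw 20.1 w 85.5 [-0.4 -0.1  0.7]
14 rows turn_z -0.213 shift 0.0260 -0.0179 0.0080
```

Request:
apply_moves --pt "0 0 -0.213 0.026 -0.0179 0.006 -0.76" --pt "0 0 -0.213 0.026 -0.0179 0.006 -0.76" --pt "0 0 -0.213 0.026 -0.0179 0.006 -0.76" --pt "0 0 -0.213 0.026 -0.0179 0.006 -0.76" --pt "0 0 -0.213 0.026 -0.0179 0.006 -0.76" --pt "0 0 -0.213 0.026 -0.0179 0.006 -0.76" --pt "0 0 -0.213 0.026 -0.0179 0.006 -0.76" --pt "0 0 -0.213 0.026 -0.0179 0.006 -0.76"

```text
clock: 1.37
tcp_pos: [0.3621, -0.4162, 0.1833]
orientation: [3.031, 0.823, 0.001]
contact_force: [0.8, 0.0, -0.3]
grip_width: 0.0105
gripper_force: 0.0
```

Request:
apply_moves --pt "0 0 -0.213 0.026 -0.0179 0.01 -0.76" --pt "0 0 -0.213 0.026 -0.0179 0.01 -0.76" --pt "0 0 -0.213 0.026 -0.0179 0.01 -0.76" --pt "0 0 -0.213 0.026 -0.0179 0.01 -0.76" --pt "0 0 -0.213 0.026 -0.0179 0.01 -0.76" --pt "0 0 -0.213 0.026 -0.0179 0.01 -0.76" --pt "0 0 0 0 0 0 -0.76" --pt "0 0 0 0 0 0 -0.76"

```text
clock: 2.03
tcp_pos: [0.4327, -0.24, 0.123]
orientation: [-2.968, -1.028, 0.0]
contact_force: [-0.2, 0.3, 0.0]
grip_width: 0.0104
gripper_force: 0.0
```

```bash
python3 to.py 428 -240 7 38 6; python3 look.py top eraser usb_stick sharpener
```

```text
t2.0 [ 432.7 -240.   123. ] yaw 38.2 w 10.4 [-0.2  0.3  0. ]
6 rows turn_z 0.006 shift -0.0006 -0.0005 0.0193
top eraser 0.85 [441. 318.  21.  21.] [ 364.8 -233.4   46.8   27.4  -56.3]
top eraser 0.55 [443. 228.  18.  19.] [ 551.5 -246.    42.8   27.5   34.6]
top eraser 0.48 [428. 273.  20.  19.] [ 463.5 -210.7   48.    26.8  -57.8]
top usb_stick 0.59 [235. 276.  24.  19.] [461.3 190.   47.3  21.6 -57.3]
top sharpener 0.56 [334. 264.  10.  10.] [481.6 -19.3  25.6  18.7  74.6]
```

Request:
apply_moves --pt "0 0 0 -0.0006 -0.0005 0.0193 -0.76" --pt "0 0 0 -0.0006 -0.0005 0.0193 -0.76" --pt "0 0 0 -0.0006 -0.0005 0.0193 -0.76" --pt "0 0 0 -0.0006 -0.0005 0.0193 -0.76" --pt "0 0 0 -0.0006 -0.0005 0.0193 -0.76" --pt "0 0 0 -0.0006 -0.0005 0.0193 -0.76" --pt "0 0 0 0 0 0 -0.76" --pt "0 0 0 0 0 0 -0.76"

```text
clock: 2.9
tcp_pos: [0.4266, -0.2425, 0.0072]
orientation: [-2.971, -1.02, 0.002]
contact_force: [1.1, -0.7, 0.5]
grip_width: 0.0103
gripper_force: 0.0
```

```bash
cat > tr.py <<'E'
# tr.py d flip  (tx ty headt n z)... : object states in tray frame -> pusher targets for to.py
import sys,subprocess,numpy as np
a=list(map(float,sys.argv[1:]));d,f=a[:2];a=a[2:];t=np.radians(8);out=[]
for i in range(0,len(a),5):
    tx,ty,h,n,z=a[i:i+5];g=np.radians(h);q=np.array([tx-d*np.cos(g),ty-d*np.sin(g)])
    w=np.array([673,15])+[q[0]*np.cos(t)-q[1]*np.sin(t),q[0]*np.sin(t)+q[1]*np.cos(t)]
    out+=[*w,z,h+8+180*f,int(n)]
print(np.round(out,1).reshape(-1,5))
subprocess.run(['python3','to.py']+[str(v) for v in out])
E
python3 tr.py 23 0  -239 -195 30 3 7  -194 -156 52 5 7  -151 -101 52 5 7  -45 -45 5 11 8  -12 -43 5 4 9
```

```text
t2.9 [ 426.6 -242.5    7.2] yaw 37.9 w 10.3 [ 1.1 -0.7  0.5]
3 rows turn_z -0.006 shift 0.0084 -0.0006 0.0001
5 rows turn_z -0.733 shift 0.0120 0.0018 0.0000
5 rows turn_z -0.000 shift 0.0140 0.0000 0.0000
11 rows turn_z 0.712 shift 0.0112 -0.0016 -0.0001
4 rows turn_z -0.000 shift 0.0083 0.0002 -0.0003
[[ 445.3 -225.5    7.    38.     3. ]
 [ 491.1 -186.4    7.    60.     5. ]
 [ 526.  -126.     7.    60.     5. ]
 [ 612.3  -41.     8.    13.    11. ]
 [ 644.7  -34.4    9.    13.     4. ]]
```

Request:
apply_moves --pt "0 0 0 0.0084 -0.0006 0 -0.76" --pt "0 0 0 0.0084 -0.0006 0 -0.76" --pt "0 0 0 0.0084 -0.0006 0 -0.76" --pt "0 0 -0.733 0.012 0.0018 0 -0.76" --pt "0 0 -0.733 0.012 0.0018 0 -0.76" --pt "0 0 -0.733 0.012 0.0018 0 -0.76" --pt "0 0 -0.733 0.012 0.0018 0 -0.76" --pt "0 0 -0.733 0.012 0.0018 0 -0.76"

```text
clock: 3.57
tcp_pos: [0.4956, -0.1865, 0.0085]
orientation: [2.716, 1.576, 0.002]
contact_force: [-0.4, -0.8, 0.2]
grip_width: 0.0105
gripper_force: 0.1
```

```bash
python3 look.py top,scene eraser;python3 tr.py 23 0   -151 -101 52 5 7  -45 -45 5 11 8  -12 -43 5 4 9
```

```text
top eraser 0.48 [401. 251.  13.  21.] [ 504.2 -156.1   43.9   20.7   -2. ]
top eraser 0.47 [435. 323.  13.  12.] [ 358.4 -223.4   25.3   22.9   31.9]
scene eraser 0.83 [265. 335.  27.  16.] [ 552.2 -250.3   44.9   31.5   32.7]
scene eraser 0.69 [198. 289.  16.  17.] [ 367.2 -237.6   49.7   27.   -53.9]
scene eraser 0.5 [278. 299.  12.  18.] [ 515.1 -170.1   36.1   30.1  -29. ]
t3.8 [ 494.  -187.2    8. ] yaw 59.9 w 10.1 [ 0.5 -0.7  0.8]
5 rows turn_z -0.003 shift 0.0138 -0.0006 0.0002
11 rows turn_z 0.712 shift 0.0112 -0.0016 -0.0001
4 rows turn_z -0.000 shift 0.0083 0.0002 -0.0003
[[ 526.  -126.     7.    60.     5. ]
 [ 612.3  -41.     8.    13.    11. ]
 [ 644.7  -34.4    9.    13.     4. ]]
```

Request:
apply_moves --pt "0 0 0 0.0138 -0.0006 0 -0.76" --pt "0 0 0 0.0138 -0.0006 0 -0.76" --pt "0 0 0 0.0138 -0.0006 0 -0.76" --pt "0 0 0 0.0138 -0.0006 0 -0.76" --pt "0 0 0 0.0138 -0.0006 0 -0.76" --pt "0 0 0.712 0.0112 -0.0016 0 -0.76" --pt "0 0 0.712 0.0112 -0.0016 0 -0.76" --pt "0 0 0.712 0.0112 -0.0016 0 -0.76"

```text
clock: 4.43
tcp_pos: [0.5399, -0.0963, 0.0077]
orientation: [2.883, 1.247, -0.001]
contact_force: [0.5, -0.3, 0.7]
grip_width: 0.0102
gripper_force: 0.1
```

```bash
python3 look.py top,scene eraser;python3 tr.py 23 0   -45 -45 5 8 9  -12 -43 5 4 10; python3 -c "
from h import *
cv2.imwrite('pics/s1.png',cv2.resize(grab_frame('scene')[180:380,180:450],None,fx=2.5,fy=2.5))"
```

```text
top eraser 0.86 [443. 230.  16.  19.] [ 551.6 -245.5   44.9   29.    33.1]
scene eraser 0.78 [266. 334.  25.  19.] [ 552.3 -250.2   44.6   31.5   32.7]
scene eraser 0.51 [197. 290.  21.  21.] [ 366.9 -237.9   55.6   29.5  -54. ]
scene eraser 0.48 [323. 277.   8.  21.] [559.6 -78.9  53.6  26.5 -46.9]
t4.6 [540.  -96.6   7.6] yaw 47.2 w 10.3 [-0.3 -0.  -0.4]
8 rows turn_z 0.713 shift 0.0115 -0.0015 -0.0002
4 rows turn_z -0.000 shift 0.0083 0.0002 -0.0003
[[612.3 -41.    9.   13.    8. ]
 [644.7 -34.4  10.   13.    4. ]]
```

View pics/s1.png

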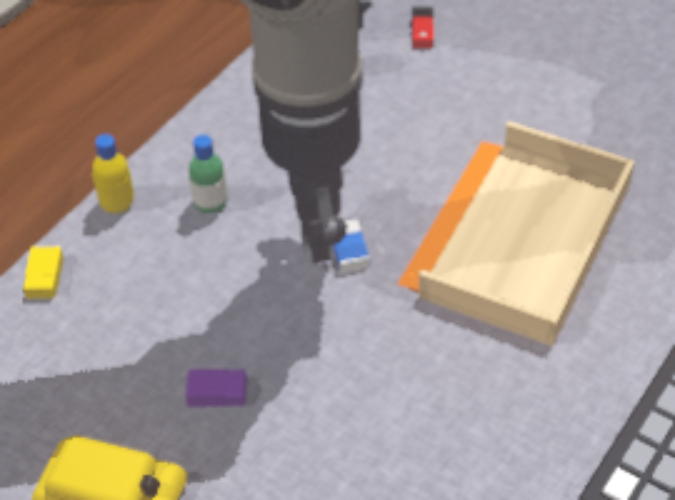

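The eraser at crop (350,248) sits flush in front of the fingers and is heading for the lip. I'll keep pushing.

Request:
apply_moves --pt "0 0 0.713 0.0115 -0.0015 -0.0002 -0.76" --pt "0 0 0.713 0.0115 -0.0015 -0.0002 -0.76" --pt "0 0 0.713 0.0115 -0.0015 -0.0002 -0.76" --pt "0 0 0.713 0.0115 -0.0015 -0.0002 -0.76" --pt "0 0 0.713 0.0115 -0.0015 -0.0002 -0.76" --pt "0 0 0.713 0.0115 -0.0015 -0.0002 -0.76" --pt "0 0 0.713 0.0115 -0.0015 -0.0002 -0.76" --pt "0 0 0.713 0.0115 -0.0015 -0.0002 -0.76"

```text
clock: 5.35
tcp_pos: [0.6104, -0.0388, 0.009]
orientation: [3.122, 0.347, -0.002]
contact_force: [-0.6, -0.6, -0.1]
grip_width: 0.0101
gripper_force: 0.1
```

Request:
apply_moves --pt "0 0 0 0.0085 0 -0.0003 -0.76" --pt "0 0 0 0.0085 0 -0.0003 -0.76" --pt "0 0 0 0.0085 0 -0.0003 -0.76" --pt "0 0 0 0.0085 0 -0.0003 -0.76" --pt "0 0 0 0 0 0 -0.76" --pt "0 0 0 -0.01 0 0 -0.76" --pt "0 0 0 -0.01 0 -0.01 -0.76" --pt "0 0 0 -0.005 0 -0.035 -0.76"

```text
clock: 6.02
tcp_pos: [0.6129, -0.0365, 0.0505]
orientation: [-3.121, -0.354, 0.019]
contact_force: [-0.3, -0.5, -0.6]
grip_width: 0.0101
gripper_force: 0.0
```

```bash
python3 look.py scene eraser;python3 tr.py 60 1   -186 202 -66 14 115; python3 -c "
from h import *
cv2.imwrite('pics/s2.png',cv2.resize(grab_frame('scene')[180:380,180:450],None,fx=2.5,fy=2.5))"
```

```text
scene eraser 0.83 [268. 334.  25.  17.] [ 552.3 -250.2   44.6   31.5   32.7]
scene eraser 0.72 [196. 290.  20.  19.] [ 367.1 -236.2   57.6   29.9  -55.5]
scene eraser 0.51 [381. 283.  17.  22.] [666.9 -23.4  54.   26.5 -74.7]
scene eraser 0.42 [404. 158.  43.  32.] [512.7 368.6 105.7  93.9 -30.6]
t6.1 [620.2 -36.8  59.2] yaw 12.9 w 10.2 [ 0.9  0.7 -0.7]
14 rows turn_z -1.299 shift 0.0152 -0.0236 -0.0040
[[428.9 240.  115.  122.   14. ]]
```

View pics/s2.png

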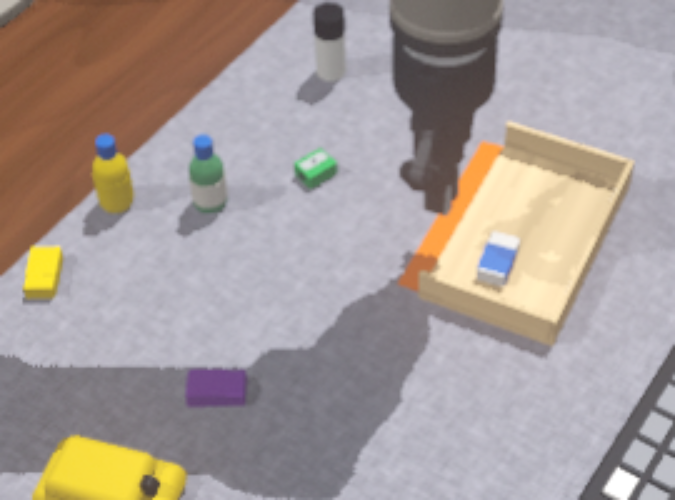

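The eraser lies fully on the tray floor, at crop (499,258). The look-alikes haven't moved. Next is the USB stick.

Request:
apply_moves --pt "0 0 -0.95 0 0 -0.025 -0.76" --pt "0 0 -0.95 0 0 -0.025 -0.76" --pt "0 0 -0.95 0 0 -0.015 -0.76" --pt "0 0 -0.95 0 0 0 -0.76" --pt "0 0 -0.95 0 0 0 -0.76" --pt "0 0 -0.95 0 0 0 -0.76" --pt "0 0 -0.95 0 0 0 -0.76" --pt "0 0 -0.95 0 0 0 -0.76"

```text
clock: 6.83
tcp_pos: [0.6182, -0.0359, 0.1193]
orientation: [-2.736, -1.543, 0.003]
contact_force: [-0.3, -0.5, -0.2]
grip_width: 0.0103
gripper_force: 0.0
```

```bash
python3 tr.py 60 1   -186 202 -66 14 100
```

```text
t6.8 [618.2 -35.9 119.3] yaw 58.8 w 10.3 [-0.3 -0.5 -0.2]
14 rows turn_z -0.752 shift 0.0208 -0.0141 0.0014
[[428.9 240.  100.  122.   14. ]]
```

Request:
apply_moves --pt "0 0 -0.752 0.0208 -0.0141 0.0014 -0.76" --pt "0 0 -0.752 0.0208 -0.0141 0.0014 -0.76" --pt "0 0 -0.752 0.0208 -0.0141 0.0014 -0.76" --pt "0 0 -0.752 0.0208 -0.0141 0.0014 -0.76" --pt "0 0 -0.752 0.0208 -0.0141 0.0014 -0.76" --pt "0 0 -0.752 0.0208 -0.0141 0.0014 -0.76" --pt "0 0 -0.752 0.0208 -0.0141 0.0014 -0.76" --pt "0 0 -0.752 0.0208 -0.0141 0.0014 -0.76"

```text
clock: 7.5
tcp_pos: [0.5554, 0.1544, 0.1089]
orientation: [-2.12, -2.318, 0.0]
contact_force: [-0.2, 0.0, 0.4]
grip_width: 0.0104
gripper_force: 0.0
```

Request:
apply_moves --pt "0 0 -0.752 0.0208 -0.0141 0.0014 -0.76" --pt "0 0 -0.752 0.0208 -0.0141 0.0014 -0.76" --pt "0 0 -0.752 0.0208 -0.0141 0.0014 -0.76" --pt "0 0 -0.752 0.0208 -0.0141 0.0014 -0.76" --pt "0 0 -0.752 0.0208 -0.0141 0.0014 -0.76" --pt "0 0 -0.752 0.0208 -0.0141 0.0014 -0.76" --pt "0 0 0 0 0 0 -0.76" --pt "0 0 0 0 0 0 -0.76"

```text
clock: 8.17
tcp_pos: [0.4402, 0.249, 0.1007]
orientation: [-1.522, -2.748, 0.001]
contact_force: [0.7, -0.2, -0.2]
grip_width: 0.01
gripper_force: 0.0
```

```bash
python3 look.py top,scene usb_stick; python3 tr.py 60 1   -186 202 -66 6 7
```

```text
t8.4 [443.1 247.4 100.7] yaw 121.6 w 10.1 [ 0.8 -0.  -0.2]
6 rows turn_z -0.010 shift 0.0002 -0.0027 0.0156
[[428.9 240.    7.  122.    6. ]]
```

Request:
apply_moves --pt "0 0 0 0.0002 -0.0027 0.0156 -0.76" --pt "0 0 0 0.0002 -0.0027 0.0156 -0.76" --pt "0 0 0 0.0002 -0.0027 0.0156 -0.76" --pt "0 0 0 0.0002 -0.0027 0.0156 -0.76" --pt "0 0 0 0.0002 -0.0027 0.0156 -0.76" --pt "0 0 0 0.0002 -0.0027 0.0156 -0.76" --pt "0 0 0 0 0 0 -0.76" --pt "0 0 0 0 0 0 -0.76"

```text
clock: 9.03
tcp_pos: [0.4281, 0.2399, 0.0067]
orientation: [-1.531, -2.743, 0.002]
contact_force: [1.2, 0.4, -0.2]
grip_width: 0.0103
gripper_force: 0.0
```

```bash
python3 look.py scene usb_stick; python3 tr.py 34 1   -186 202 -66 3 7  -142 104 -66 9 7 -51 45 0 12 9 -18 45 0 4 10
```

```text
scene usb_stick 0.62 [223. 376.  55.  37.] [ 540.1 -355.2   99.3   62.7   16.4]
scene usb_stick 0.54 [350. 192.   5.  16.] [461.  191.9  48.   19.4 -57.8]
t9.1 [428.9 240.8   7.8] yaw 121.7 w 10.2 [-0.5  0.2  0.8]
3 rows turn_z -0.018 shift -0.0089 -0.0001 0.0003
9 rows turn_z -0.000 shift -0.0119 0.0000 0.0000
12 rows turn_z -0.917 shift -0.0096 -0.0033 -0.0002
4 rows turn_z -0.000 shift -0.0083 -0.0000 -0.0003
[[442.7 218.    7.  122.    3. ]
 [499.9 127.1   7.  122.    9. ]
 [582.6  47.7   9.  188.   12. ]
 [615.2  52.3  10.  188.    4. ]]
```

Request:
apply_moves --pt "0 0 0 -0.0089 0 0 -0.76" --pt "0 0 0 -0.0089 0 0 -0.76" --pt "0 0 0 -0.0089 0 0 -0.76" --pt "0 0 0 -0.0119 0 0 -0.76" --pt "0 0 0 -0.0119 0 0 -0.76" --pt "0 0 0 -0.0119 0 0 -0.76" --pt "0 0 0 -0.0119 0 0 -0.76" --pt "0 0 0 -0.0119 0 0 -0.76"

```text
clock: 9.8
tcp_pos: [0.4741, 0.1658, 0.0071]
orientation: [1.531, 2.743, -0.0]
contact_force: [-0.2, 0.2, -0.0]
grip_width: 0.0105
gripper_force: 0.2
```

```bash
python3 look.py scene usb_stick; python3 tr.py 34 1  -142 104 -66 4 7 -51 45 0 12 9 -18 45 0 4 10; python3 -c "
from h import *
cv2.imwrite('pics/s3.png',cv2.resize(grab_frame('scene')[120:320,220:450],None,fx=2.6,fy=2.6))"
```

```text
scene usb_stick 0.73 [352. 209.   8.  19.] [494.  139.   55.4  18.8 -57.8]
t9.9 [474.7 164.4   6.9] yaw 121.5 w 10.1 [-0.3  0.1  0. ]
4 rows turn_z -0.022 shift -0.0113 0.0005 -0.0000
12 rows turn_z -0.917 shift -0.0096 -0.0033 -0.0002
4 rows turn_z -0.000 shift -0.0083 -0.0000 -0.0003
[[499.9 127.1   7.  122.    4. ]
 [582.6  47.7   9.  188.   12. ]
 [615.2  52.3  10.  188.    4. ]]
```

View pics/s3.png

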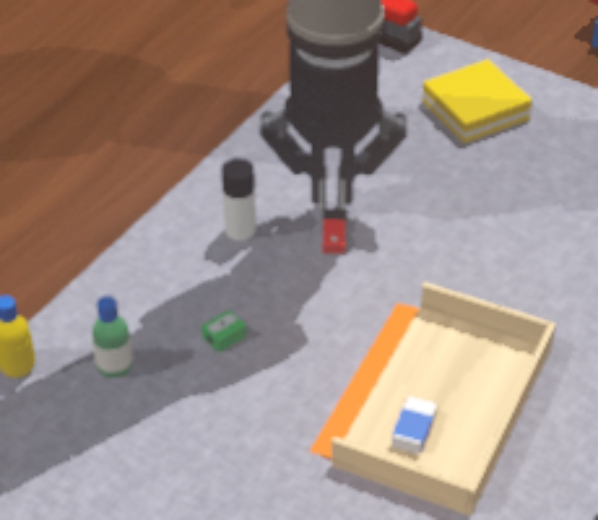

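The USB stick at crop (335,232) is being pushed squarely on its end, and the glue stick is clear at (240,200). Next comes the curve towards the lip.

Request:
apply_moves --pt "0 0 0 -0.0113 0.0003 0 -0.76" --pt "0 0 0 -0.0113 0.0003 0 -0.76" --pt "0 0 0 -0.0113 0.0003 0 -0.76" --pt "0 0 0 -0.0113 0.0003 0 -0.76" --pt "0 0 -0.917 -0.0096 -0.0033 0 -0.76" --pt "0 0 -0.917 -0.0096 -0.0033 0 -0.76" --pt "0 0 -0.917 -0.0096 -0.0033 0 -0.76" --pt "0 0 -0.917 -0.0096 -0.0033 0 -0.76"

```text
clock: 10.62
tcp_pos: [0.5129, 0.0901, 0.007]
orientation: [-0.972, -2.987, 0.001]
contact_force: [0.8, 0.4, -0.0]
grip_width: 0.0101
gripper_force: 0.1
```

```bash
python3 look.py top,scene usb_stick; python3 tr.py 34 1  -51 45 0 8 9 -18 45 0 4 10
```

```text
scene usb_stick 0.5 [353. 235.  14.  19.] [543.   68.6  58.9  25.1 -35.6]
t10.8 [512.7  91.2   7. ] yaw 143.5 w 10.3 [ 0.3  0.4 -0.6]
8 rows turn_z -0.928 shift -0.0100 -0.0032 -0.0002
4 rows turn_z -0.000 shift -0.0083 -0.0000 -0.0003
[[582.6  47.7   9.  188.    8. ]
 [615.2  52.3  10.  188.    4. ]]
```

Request:
apply_moves --pt "0 0 -0.928 -0.01 -0.0032 -0.0002 -0.76" --pt "0 0 -0.928 -0.01 -0.0032 -0.0002 -0.76" --pt "0 0 -0.928 -0.01 -0.0032 -0.0002 -0.76" --pt "0 0 -0.928 -0.01 -0.0032 -0.0002 -0.76" --pt "0 0 -0.928 -0.01 -0.0032 -0.0002 -0.76" --pt "0 0 -0.928 -0.01 -0.0032 -0.0002 -0.76" --pt "0 0 -0.928 -0.01 -0.0032 -0.0002 -0.76" --pt "0 0 -0.928 -0.01 -0.0032 -0.0002 -0.76"

```text
clock: 11.48
tcp_pos: [0.58, 0.0455, 0.0087]
orientation: [0.231, -3.133, 0.0]
contact_force: [-0.0, 0.4, 0.9]
grip_width: 0.0102
gripper_force: 0.1
```

```bash
python3 look.py top,scene usb_stick; python3 tr.py 34 1 -12 47 0 5 10
```

```text
top usb_stick 0.33 [337. 263.  14.  17.] [483.1 -20.2  30.3  25.2  72.7]
scene usb_stick 0.69 [378. 253.  20.  16.] [615.7  52.3  49.6  33.6   9.5]
t11.7 [579.5  46.    8.5] yaw -172.0 w 10.3 [-0.3 -0.3 -0.2]
5 rows turn_z 0.002 shift -0.0085 0.0006 -0.0003
[[620.9  55.1  10.  188.    5. ]]
```

Request:
apply_moves --pt "0 0 0 -0.0088 0.0004 -0.0003 -0.76" --pt "0 0 0 -0.0088 0.0004 -0.0003 -0.76" --pt "0 0 0 -0.0088 0.0004 -0.0003 -0.76" --pt "0 0 0 -0.0088 0.0004 -0.0003 -0.76" --pt "0 0 0 -0.006 0 0 -0.76" --pt "0 0 0 0 0 0 -0.76" --pt "0 0 0 0.012 0 0 -0.76" --pt "0 0 0 0.012 0 -0.02 -0.76"

```text
clock: 12.35
tcp_pos: [0.5945, 0.0487, 0.0269]
orientation: [0.225, -3.128, -0.0]
contact_force: [-0.6, -0.5, -0.4]
grip_width: 0.0101
gripper_force: 0.0
```

Request:
apply_moves --pt "0 0 0 0.005 0 -0.03 -0.76" --pt "0 0 0 0.01 0 -0.03 -0.76" --pt "0 0 0 0.03 0 -0.03 -0.76" --pt "0 0 0 0.03 0 0 -0.76" --pt "0 0 0 0.03 0 0 -0.76" --pt "0 0 0 0.03 0 0 -0.76" --pt "0 0 0 0 0 0 -0.76" --pt "0 0 0 0 0 0 -0.76"

```text
clock: 13.02
tcp_pos: [0.4624, 0.0291, 0.1194]
orientation: [0.226, -3.133, 0.003]
contact_force: [0.6, 0.4, 0.1]
grip_width: 0.0102
gripper_force: 0.0
```

```bash
python3 look.py scene usb_stick eraser sharpener; python3 tr.py 48 1 -193 -9 -8 8 100; python3 -c "
from h import *
cv2.imwrite('pics/s4.png',cv2.resize(grab_frame('scene')[120:320,220:450],None,fx=2.6,fy=2.6))"
```

```text
scene usb_stick 0.55 [396. 259.  20.  17.] [655.   58.1  47.8  30.    8.5]
scene eraser 0.59 [265. 335.  25.  16.] [ 551.5 -249.8   43.2   32.5   37.1]
scene eraser 0.56 [198. 290.  17.  16.] [ 366.7 -236.8   53.    27.8  -55. ]
scene eraser 0.54 [381. 283.  21.  21.] [667.8 -23.8  54.9  27.5 -76.5]
scene sharpener 0.45 [306. 244.  16.  12.] [484.7 -20.5  34.5  32.7  69.5]
t13.2 [465.1  30.4 119.6] yaw -171.8 w 10.1 [1.4 0.3 0.1]
8 rows turn_z 0.172 shift 0.0042 -0.0061 0.0024
[[435.1 -20.8 100.  180.    8. ]]
```

View pics/s4.png

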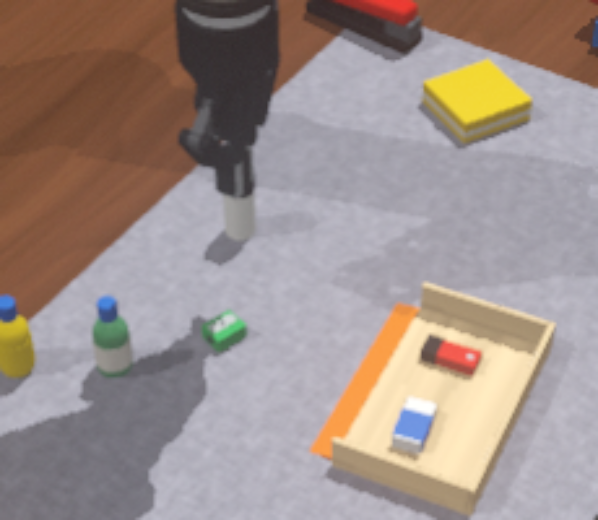

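The USB stick is on the tray floor at crop (452,356) and the eraser at (414,425). The sharpener at (224,329) is next. I'll come in at a 14° heading so the gripper's linkage stays clear of the sanitiser.

```bash
python3 to.py 446 -26 100 194 7 446 -26 8 194 7
```

```text
t13.3 [464.9  30.4 119.5] yaw -171.7 w 10.1 [1.1 0.6 0. ]
7 rows turn_z -0.137 shift 0.0042 -0.0074 0.0028
7 rows turn_z -0.000 shift -0.0000 0.0000 0.0131
```

Request:
apply_moves --pt "0 0 -0.137 0.0042 -0.0074 0.0028 -0.76" --pt "0 0 -0.137 0.0042 -0.0074 0.0028 -0.76" --pt "0 0 -0.137 0.0042 -0.0074 0.0028 -0.76" --pt "0 0 -0.137 0.0042 -0.0074 0.0028 -0.76" --pt "0 0 -0.137 0.0042 -0.0074 0.0028 -0.76" --pt "0 0 -0.137 0.0042 -0.0074 0.0028 -0.76" --pt "0 0 -0.137 0.0042 -0.0074 0.0028 -0.76" --pt "0 0 0 0 0 0 -0.76"

```text
clock: 13.93
tcp_pos: [0.4444, -0.0277, 0.099]
orientation: [0.381, -3.117, -0.0]
contact_force: [-0.2, 0.3, 0.9]
grip_width: 0.0101
gripper_force: 0.0
```

```bash
python3 to.py 446 -26 8 194 7; python3 look.py scene sharpener
```

```text
t13.9 [444.4 -27.7  99. ] yaw -166.1 w 10.1 [-0.2  0.3  0.9]
7 rows turn_z -0.002 shift -0.0003 0.0002 0.0130
scene sharpener 0.7 [304. 246.  17.  17.] [484.  -22.   34.4  32.6  69.5]
scene sharpener 0.63 [466. 183.  34.  26.] [687.3 369.4  97.8  72.1 -75.9]
scene sharpener 0.61 [362. 126.  42.  33.] [3.396e+02 4.397e+02 1.572e+02 8.700e+01 1.000e-01]
```

Request:
apply_moves --pt "0 0 0 0 0 0.013 -0.76" --pt "0 0 0 0 0 0.013 -0.76" --pt "0 0 0 0 0 0.013 -0.76" --pt "0 0 0 0 0 0.013 -0.76" --pt "0 0 0 0 0 0.013 -0.76" --pt "0 0 0 0 0 0.013 -0.76" --pt "0 0 0 0 0 0.013 -0.76" --pt "0 0 0 0 0 0 -0.76"

```text
clock: 14.7
tcp_pos: [0.444, -0.0254, 0.0073]
orientation: [0.384, -3.116, -0.002]
contact_force: [-0.3, 0.0, 0.1]
grip_width: 0.0102
gripper_force: 0.0
```

```bash
python3 tr.py 25 1 -130 1 2 8 8 -50 2 0 8 9 -15 2 0 4 10; python3 look.py scene sharpener sanitiser
```

```text
t14.7 [444.  -25.4   7.3] yaw -165.9 w 10.2 [-0.3  0.   0.1]
8 rows turn_z 0.085 shift -0.0097 0.0003 -0.0001
8 rows turn_z 0.042 shift -0.0100 0.0001 -0.0001
4 rows turn_z -0.000 shift -0.0088 -0.0000 -0.0003
[[519.5  -6.4   8.  190.    8. ]
 [598.5   6.5   9.  188.    8. ]
 [633.1  11.4  10.  188.    4. ]]
scene sharpener 0.66 [305. 245.  16.  13.] [484.9 -21.3  36.4  35.7  70.4]
scene sanitiser 0.93 [225. 249.  19.  32.] [ 370.6 -149.6   88.5   29.3  -43.1]
```

Request:
apply_moves --pt "0 0 0.085 -0.0097 0.0003 -0.0001 -0.76" --pt "0 0 0.085 -0.0097 0.0003 -0.0001 -0.76" --pt "0 0 0.085 -0.0097 0.0003 -0.0001 -0.76" --pt "0 0 0.085 -0.0097 0.0003 -0.0001 -0.76" --pt "0 0 0.085 -0.0097 0.0003 -0.0001 -0.76" --pt "0 0 0.085 -0.0097 0.0003 -0.0001 -0.76" --pt "0 0 0.085 -0.0097 0.0003 -0.0001 -0.76" --pt "0 0 0.085 -0.0097 0.0003 -0.0001 -0.76"

```text
clock: 15.52
tcp_pos: [0.5208, -0.0073, 0.0095]
orientation: [0.271, -3.13, -0.0]
contact_force: [1.1, -0.3, -0.0]
grip_width: 0.01
gripper_force: 0.1
```

```bash
python3 tr.py 25 1 -50 2 0 8 9 -15 2 0 4 10; python3 look.py scene sharpener sanitiser
```

```text
t15.5 [520.8  -7.3   9.5] yaw -170.1 w 10.0 [ 1.1 -0.3 -0. ]
8 rows turn_z 0.039 shift -0.0099 0.0002 0.0001
4 rows turn_z -0.000 shift -0.0088 -0.0000 -0.0003
[[598.5   6.5   9.  188.    8. ]
 [633.1  11.4  10.  188.    4. ]]
scene sanitiser 0.92 [228. 249.  19.  32.] [ 370.6 -149.    93.7   31.   -42.1]
scene sanitiser 0.78 [263. 250.  12.  29.] [ 436.2 -107.3   87.7   29.8  -47.3]
```

```bash
python3 -c "
from h import *
cv2.imwrite('pics/s5.png',cv2.resize(grab_frame('scene')[150:350,180:450],None,fx=2.6,fy=2.6))"
```

```text
(no output)
```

View pics/s5.png

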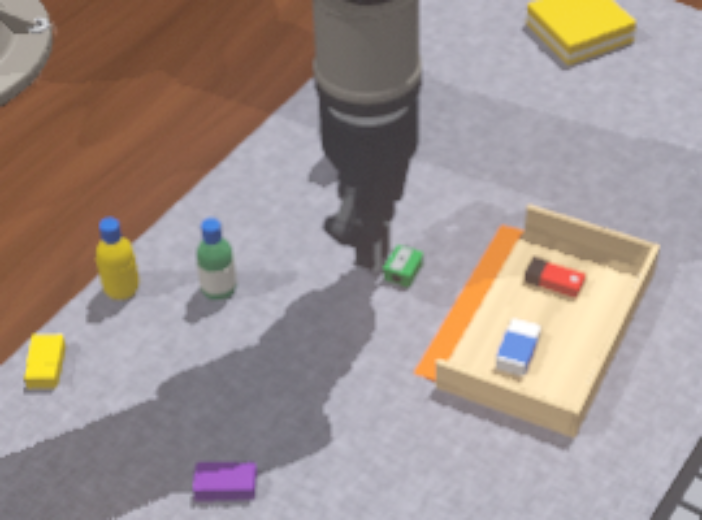

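The sharpener at crop (403,265) is now flush with the fingers and pointing at the gap between the other two. I'll keep pushing.

Request:
apply_moves --pt "0 0 0.04 -0.01 0.0002 0 -0.76" --pt "0 0 0.04 -0.01 0.0002 0 -0.76" --pt "0 0 0.04 -0.01 0.0002 0 -0.76" --pt "0 0 0.04 -0.01 0.0002 0 -0.76" --pt "0 0 0.04 -0.01 0.0002 0 -0.76" --pt "0 0 0.04 -0.01 0.0002 0 -0.76" --pt "0 0 0.04 -0.01 0.0002 0 -0.76" --pt "0 0 0.04 -0.01 0.0002 0 -0.76"

```text
clock: 16.38
tcp_pos: [0.5996, 0.0069, 0.0095]
orientation: [0.219, -3.134, -0.0]
contact_force: [-0.4, -0.4, 0.4]
grip_width: 0.0101
gripper_force: 0.1
```

Request:
apply_moves --pt "0 0 0 -0.0088 0 0 -0.76" --pt "0 0 0 -0.0088 0 0 -0.76" --pt "0 0 0 -0.0088 0 0 -0.76" --pt "0 0 0 -0.0088 0 0 -0.76" --pt "0 0 0 -0.004 0 0 -0.76" --pt "0 0 0 0 0 0 -0.76" --pt "0 0 0 0.012 0 0 -0.76" --pt "0 0 0 0.012 0 -0.02 -0.76"

```text
clock: 17.05
tcp_pos: [0.6109, 0.0083, 0.0265]
orientation: [0.219, -3.128, -0.0]
contact_force: [-0.1, -0.3, -0.3]
grip_width: 0.0103
gripper_force: 0.0
```

Request:
apply_moves --pt "0 0 0 0.005 0 -0.03 -0.76" --pt "0 0 0 0.01 0 -0.03 -0.76" --pt "0 0 0 0.02 0 -0.04 -0.76" --pt "0 0 0 0.03 0 -0.03 -0.76" --pt "0 0 0 0.03 0 0 -0.76" --pt "0 0 0 0 0 0 -0.76" --pt "0 0 0 0 0 0 -0.76" --pt "0 0 0 0 0 0 -0.76"

```text
clock: 17.72
tcp_pos: [0.5216, -0.0047, 0.1563]
orientation: [-0.219, 3.134, -0.001]
contact_force: [-0.9, 1.1, 0.4]
grip_width: 0.01
gripper_force: 0.0
```

```bash
python3 look.py scene sharpener usb_stick eraser sanitiser glue_stick; python3 to.py; python3 -c "
from h import *
cv2.imwrite('pics/s6.png',grab_frame('scene'))"
```

```text
scene sharpener 0.69 [387. 265.  12.  12.] [660.2  21.9  39.2  26.7 -81.1]
scene usb_stick 0.78 [394. 259.  21.  16.] [653.6  58.1  44.9  27.2   7.3]
scene eraser 0.67 [266. 334.  27.  16.] [ 553.  -249.7   46.3   36.    32.7]
scene eraser 0.6 [198. 291.  19.  16.] [ 366.6 -236.7   52.7   28.6  -55.5]
scene eraser 0.52 [380. 282.  14.  19.] [667.  -23.3  53.3  26.5 -77.4]
scene sanitiser 0.85 [262. 249.  13.  30.] [ 436.3 -107.2   86.9   28.6  -51.4]
scene sanitiser 0.79 [226. 249.  16.  31.] [ 372.2 -148.    88.1   28.3  -48.8]
scene glue_stick 0.55 [311. 199.  10.  23.] [433.   77.8  83.   25.8 -50.3]
scene glue_stick 0.24 [380. 284.  14.  25.] [683.1 -55.8  54.5  25.8 -74.8]
t18.0 [521.8  -3.9 155.9] yaw -172.0 w 10.4 [0.8 0.3 0.6]
```

View pics/s6.png

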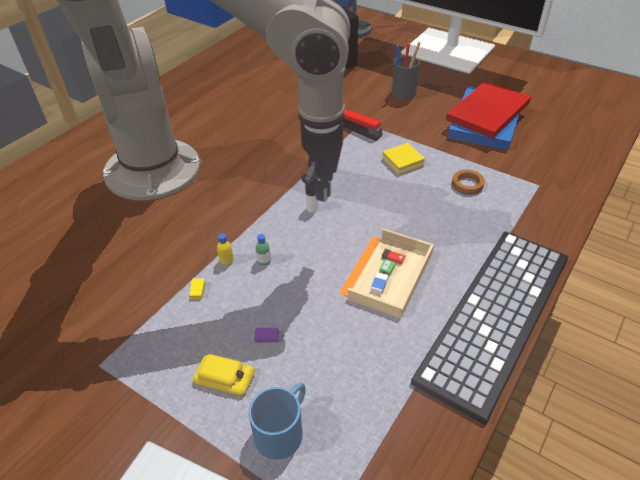

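All three lie on the tray floor: USB stick (394,259), sharpener (387,265) and eraser (380,283). Everything else is where it was, so I'm handing in.

```bash
python3 -c "
from bench import order
print(order.hand_in())"
```

```text
the job is handed in; nothing more can be done
None
```

The eraser, the red USB stick and the pencil sharpener were swept over the orange lip in that order and lie on the tray floor; nothing else shows as moved in the last picture, and the job was handed in at about 18 s of the 72 s limit.

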